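# Seat the spot plate in the corner pocket of the reading board

## Robot

A 6-joint arm with a two-finger parallel gripper is mounted at the origin on a cart in front of the work surface, level with it; the furniture and walls round the work are solid. World frame = base frame: x ahead of the robot, y to its left, z up, the work surface at z = 0. Lengths are in m, angles in rad, forces in N, time in s.
With the tool pointing down it reaches from about 0.35 to 0.775 m from the base axis. Payload 7.3 kg.
Tool frame: the origin (TCP) lies at the very end of the fingers, on their centre line; the grasp point (between the pads) lies 19 mm behind it; z points along the fingers, y is the line along which they close (so a half turn about z gives the same grasp; the last joint's range is limited). The gripper opens to 92 mm and grips with 3 to 60 N. Pads are 19 mm wide; open, the fingers measure 130 mm over their backs; the gripper's body (75 mm by 190 mm) begins 47 mm behind the grasp point.
Start: joints at [-1.357, 0.342, 1.524, -0, 1.275, -0.146], TCP at [0.185, -0.491, 0.227] pointing down, gripper open.
Joint ranges: [-2.53, 2.53], [-0.77, 2.02], [0.04, 2.7], [-1, 4.14], [0.28, 2.66], [-3.11, 3.11]. Speed limits (rad/s): [2.57, 2.57, 3.14, 3.14, 3.14, 3.14].

## Interface

Orientations are given as [roll, pitch, yaw] about the fixed x, y, z axes, in that order (R = Rz(yaw) Ry(pitch) Rx(roll)).
In Python, from cell import robot, read_camera, get_calibration gives the robot as it stands. The module is installed in compiled form; this text tells all that it offers.
- The arm moves only by the tool send_rows, never from a script. Its argument "plan" is a list of rows, each a list of 2 entries, a list of its own where there are three numbers: the shift along the tool's x, y, z as a fraction of full scale, then the turn, a rotation vector about the tool's x, y, z as a fraction of full scale. A call has exactly 10 rows; each row shifts and turns the commanded pose from where the row before left it, along the tool's axes as they then stand; what a row does not reach is not made up. Full scale, the value 1, is 0.025 m for a shift and 90 degrees for a turn. A row lasts 1/8 s, in which the tool goes at most 62.5 mm and 10.7 degrees, less where a joint would pass 70% of its speed; a pose out of reach is approached as far as the arm can. A call with a number of a shift or a turn outside -1 to 1 is refused whole. A call with a gripper value outside its range is refused whole. "gripper" is the opening, from -1 (shut) to 1 (fully open), so that 0 is half open, set as the call begins (left out, the last holds). The fingers move at their own pace and stop on an object; "force" is the grip in N (left out, the last holds). Time passes only in rows, so rows that do not move let the fingers close, or fill a call up. It gives the time, the measured TCP pose, the force, the opening and the grip force at its end, in the units of the state.
- robot.observe(): the state, without advancing time (a new reading comes with each control period).
- read_camera(name): name is "scene" or "top" or "wrist"; returns (picture, depth): 420x560x3 uint8, blue, green, red; 420x560 float32, m along the optical axis (not along the pixel's ray), 0 where there is no reading.
- get_calibration(name): a dict with "intrinsics" (3x3 intrinsics, pixels), "dist_coeffs" ([k1, k2, p1, p2, k3] as OpenCV has them; the pictures are not rectified), "rvec" (rotation vector, rad) and "tvec" (3), from world to camera coordinates, as OpenCV has them. Camera axes: x right, y down, z forward; pixel columns grow to the right and rows downward; lengths in m; the calibration is good to about 2 mm. A picture is of the moment at which its call begins: read the wrist's pose just before it. get_calibration takes no time and is no camera call; for the wrist camera it gives the pose at the moment of the call.
- robot.hand_in(): hands the job in; it is judged then, once.
The state is a dict: "time": time; "qpos": joint angles; "qvel": joint speeds; "joint_efforts": joint torques, N m; "tool_pos": TCP position; "tool_rot": TCP orientation; "contact_force": force on the tool from outside, world axes, zero at the start; "torque": the same for the moment, N m; "opening": finger opening in m; "grip_force": force on a finger pad.
Only numpy, scipy, OpenCV 4.12 (cv2) and the standard library are available. Lean on these libraries where they do the work, as an engineer would, in place of code of your own. Each camera call takes 0.05 s, during which the arm holds its last target. There are 200 camera calls.

## Task

Push the small white porcelain spot plate across the reading board until its long side lies flat against the long guide rail, well before the corner pocket; then, keeping it against the rail, slide it along into the pocket until it meets the end stop, so that it ends flush against both rail and stop. Only push or drag it with the fingertips: do not lift it off the board, and leave the two vials and the tape roll where they stand.

Things in the scene. Friction and masses are not known exactly. Their poses are not given: they have to be found in the camera images.
- board: Fixed reading board: grey plastic plate 150 (its x) x 270 (its y) x 8 mm thick, flat on the worktop, turned by up to 26 degrees. Origin: centre of its underside; z up. On it stand three aluminium bars 14 mm wide and 9 mm high (tops 17 mm above the worktop): guide rail, end stop and pocket bar. The near (-x) and left (+y) sides have no edge.
- rail_mid (a point): Middle of the guide rail, on the top edge of its inner face: board x = +58, y = 0, z = +17 mm. The rail runs along the board's far (+x) side over 260 mm, parallel to its y; the inner face looks to -x.
- bar_end (a point): Mouth corner of the short pocket bar, top edge: board x = +9 (inner face), y = -80, z = +17 mm. The bar runs from here, parallel to the rail, to the end stop. Rail, stop and bar enclose the corner pocket, 49 mm wide, 36 mm deep, open towards +y.
- nest (a point): Point on the board's top where the centre of the spot plate's underside lies when fully seated: board x = +36, y = -88, z = +8 mm. The end stop crosses the right (-y) end of the board from the rail to x = -5 mm, its inner face at y = -116 mm.
- spot_plate: Loose white porcelain block with six shallow round wells on top, 44 (its x) x 56 (its y, long side) x 14 mm high, 55 to 115 g, all edges rounded 2 mm. Origin: centre of its underside. It starts flat on the left-hand, near part of the board, its long side turned by up to about 25 degrees from the rail. Seated in the pocket it stands 5 mm higher than the bars and its rear 20 mm stick out of the pocket.
- black_cap_vial: Bystander: small vial with black cap, 24 mm diameter, 58 mm high, standing upright on the near right part of the board, in front of the pocket. Origin: centre of its underside.
- white_cap_vial: Bystander: small vial with white cap, 24 mm diameter, 58 mm high, standing upright on the worktop beyond the board's left end. Origin: centre of its underside.
- tape_roll: Bystander: roll of paper tape lying flat on the worktop beyond the board's right end, 72 mm diameter, 24 mm high. Origin: centre of its underside.
There are look-alikes about, which are no part of the job. Of the things that look like the spot_plate, the middle-sized one is meant.

How it is judged:
By the outcome, as a careful person would: the job done as asked, in the order asked, and still so for the second after the job is handed in, with the robot touching nothing.
It also fails if it takes over 45 s, if anything falls off the work surface, if the arm or the gripper's body presses on something with over 40 N, if the wrist force passes 120 N, or if a joint passes its speed limit or range.

## Working session

There is one attempt and no reset: what is moved stays moved. The work goes in short steps, Python scripts to look and compute and a tool call to move; the robot and the scene stay as the last step left them, time stands still between calls to the robot, and variables do not carry over. Pictures are saved under pics/ and viewed, at most 10 in all, crops included, and the job is handed in when it is done.

Besides the shell and the picture viewer there is one more tool, called after "Request:" by a JSON object that holds its "name" and its "arguments". send_rows: Moves the arm, as the interface text tells. Shift numbers are shares of 0.025 m and turn numbers shares of 90 degrees, none past 1 either way. Its arguments: {"type":"object","properties":{"plan":{"type":"array"},"gripper":{"type":"number"},"force":{"type":"number"}},"required":["plan"]}

```bash
mkdir -p pics; python3 - <<'E'
from cell import robot, read_camera, get_calibration
import cv2,numpy as np
s=robot.observe();print(s['time'],s['tool_pos'],s['tool_rot'],s['opening'])
for n in("top","scene"):
    p,d=read_camera(n);cv2.imwrite(f"pics/{n}0.png",p);np.savez(f"{n}0.npz",p=p,d=d)
    c=get_calibration(n);print(n,{k:np.round(v,4).tolist() for k,v in c.items()})
E
```

```text
0.0 [ 0.18477847 -0.49095049  0.22602792] [-3.13999860e+00 -2.31874021e-04  3.59805108e-01] 0.091718898713658
top {'intrinsics': [[546.2584, 0.0, 272.8581], [0.0, 546.2584, 216.3238], [0.0, 0.0, 1.0]], 'dist_coeffs': [-0.0071, 0.0, 0.0, 0.0, 0.0], 'rvec': [2.1147, -2.1263, 0.2029], 'tvec': [-0.0026, 0.5077, 1.0679]}
scene {'intrinsics': [[411.1509, 0.0, 285.3402], [0.0, 411.1509, 217.46], [0.0, 0.0, 1.0]], 'dist_coeffs': [-0.0711, 0.0, 0.0, 0.0, 0.0], 'rvec': [0.7156, -2.6265, 1.1018], 'tvec': [0.4691, 0.2211, 0.6766]}
```

View pics/top0.png

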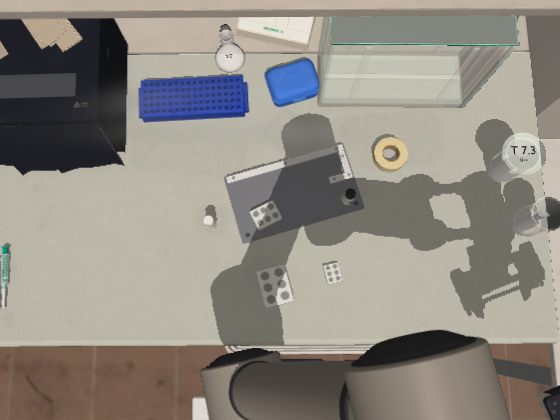

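View pics/scene0.png

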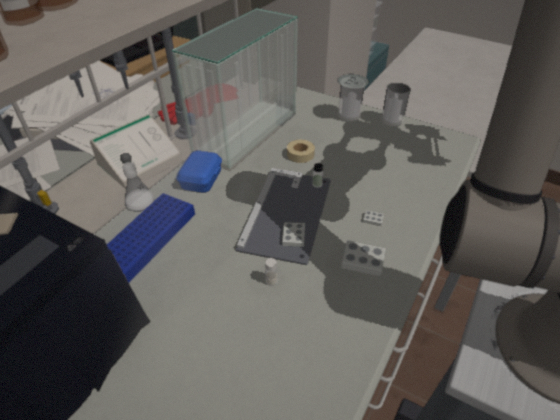

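The middle-sized plate is the one on the board, at about (265,213). The board corners are at about (225,178), (345,143), (363,208) and (245,242) in the top view. The next step is a zoom on the board.

```bash
cat > h.py <<'E'
import cv2,numpy as np
from cell import robot, read_camera, get_calibration
def plane(c,uv,z):
    "pixels -> world points on height z"
    R=cv2.Rodrigues(np.array(c['rvec'],float))[0];t=np.array(c['tvec'],float).ravel()
    n=cv2.undistortPoints(np.array(uv,float).reshape(-1,1,2),np.array(c['intrinsics']),np.array(c['dist_coeffs'])).reshape(-1,2)
    r=np.c_[n,np.ones(len(n))]@R; o=-R.T@t
    return (o+r*((z-o[2])/r[:,2])[:,None])
def proj(c,X):
    return cv2.projectPoints(np.array(X,float).reshape(-1,3),np.array(c['rvec'],float),np.array(c['tvec'],float),np.array(c['intrinsics']),np.array(c['dist_coeffs']))[0].reshape(-1,2)
def pose(x,y,a,pts):
    c,s=np.cos(a),np.sin(a);P=np.array(pts,float)
    return np.c_[x+c*P[:,0]-s*P[:,1],y+s*P[:,0]+c*P[:,1],P[:,2]]
E
python3 - <<'E'
from h import *
p=np.load('top0.npz')['p'][135:255,210:370]
cv2.imwrite('pics/z.png',cv2.resize(p,None,fx=5,fy=5,interpolation=cv2.INTER_CUBIC))
c=get_calibration('top')
print(plane(c,[(225,178),(345,143),(363,208),(245,242),(265,213)],.01))
E
```

```text
[[ 0.59954837  0.09688752  0.01      ]
 [ 0.67663492 -0.16302211  0.01      ]
 [ 0.53212157 -0.19681594  0.01      ]
 [ 0.4606588   0.05335246  0.01      ]
 [ 0.52246109  0.01123823  0.01      ]]
```

View pics/z.png

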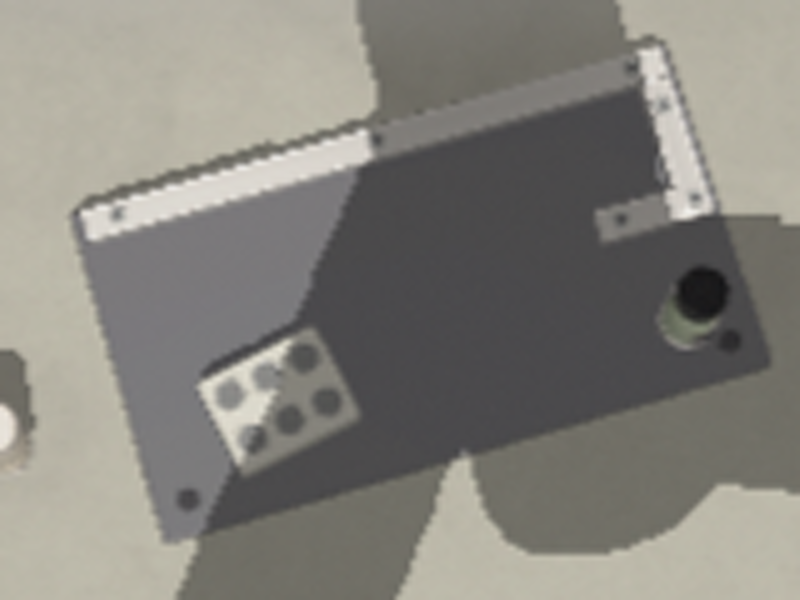

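The zoom shows the rail along the top, the stop and short bar at right, and plate corners at zoom (200,380), (315,328), (360,412) and (245,475). Next I fit the poses.

```bash
cat >> h.py <<'E'
from scipy.optimize import least_squares
def fit(c,obj,uv,g):
    r=least_squares(lambda q:(proj(c,pose(*q,np.array(obj)/1e3))-uv).ravel(),g,x_scale=[.01,.01,.1])
    return r.x,np.round(r.fun.reshape(-1,2),1)
def toboard(b,p):
    d=np.array(p)[:2]-b[:2];c,s=np.cos(b[2]),np.sin(b[2]);return np.array([c*d[0]+s*d[1],-s*d[0]+c*d[1]])*1e3
E
python3 - <<'E'
from h import *
c=get_calibration('top')
Z=lambda l:(np.array(l,float)+.5)/5-.5+[210,135]
b,r=fit(c,[(-75,135,8),(-75,-135,8),(75,135,8),(58,130,17),(9,-80,17),(-5,-130,17)],Z([(165,542),(770,366),(73,213),(92,241),(595,212),(718,212)]),[.57,-.05,.28])
print('board',b,r.tolist())
q,r=fit(c,[(22,28,22),(22,-28,22),(-22,-28,22),(-22,28,22)],Z([(200,380),(315,328),(360,412),(245,475)]),[.52,.01,.4])
print('plate',q,r.tolist(),toboard(b,q),np.degrees(q[2]-b[2]))
np.save('b.npy',b)
s=robot.observe();print('tcp board',toboard(b,s['tool_pos']), 'yaw diff',s['tool_rot'][2]-b[2])
E
```

```text
board [ 0.56758911 -0.05043431  0.27904743] [[-0.1, 0.3], [1.1, 0.1], [-0.6, -0.3], [-0.4, -0.2], [0.1, 0.2], [-0.2, -0.1]]
plate [0.51726458 0.00978937 0.46213298] [[-0.6, 0.4], [0.2, -0.9], [0.7, 0.6], [-0.3, -0.1]] [-31.78987722  71.75550499] 10.49002929918913
tcp board [-489.35622401 -318.10034445] yaw diff 0.08074620757840278
```

Request:
{"name": "send_rows", "arguments": {"plan": [[[1,-0.96,0.4],[0,0,0.0514]],[[1,-0.96,0.4],[0,0,0]],[[1,-0.96,0.4],[0,0,0]],[[1,-0.96,0.4],[0,0,0]],[[1,-0.96,0.4],[0,0,0]],[[1,-0.96,0.4],[0,0,0]],[[1,-0.96,0.4],[0,0,0]],[[1,-0.96,0.4],[0,0,0]],[[1,-0.96,0.4],[0,0,0]],[[1,-0.96,0.4],[0,0,0]]], "gripper": -0.52, "force": 10}}

```text
time: 1.35
tool_pos: [0.357, -0.1894, 0.1263]
tool_rot: [-3.141, 0.0, 0.279]
contact_force: [-0.9, 0.7, 0.4]
opening: 0.022
grip_force: 0.0
```

```bash
python3 - <<'E'
from h import *
b=np.load('b.npy');s=robot.observe();print(s['time'],toboard(b,s['tool_pos']),s['tool_pos'],s['tool_rot'],s['tool_rot'][2]-b[2],s['opening'])
E
```

```text
1.35 [-240.76074229  -75.60631181] [ 0.35696642 -0.18943118  0.12628701] [-3.14147201e+00  1.59507061e-04  2.78912004e-01] -0.00013542677003541836 0.022033627195806982
```

Request:
{"name": "send_rows", "arguments": {"plan": [[[0.7,-0.76,0],[0,0,0]],[[0.7,-0.76,0],[0,0,0]],[[0.7,-0.76,0],[0,0,0]],[[0.7,-0.76,0],[0,0,0]],[[0.7,-0.76,0],[0,0,0]],[[0.7,-0.76,0],[0,0,0]],[[0.7,-0.76,0],[0,0,0]],[[0.7,-0.68,0],[0,0,0]],[[0,0,0],[0,0,0]],[[0,0,0],[0,0,0]]]}}

```text
time: 2.6
tool_pos: [0.4494, -0.0081, 0.1265]
tool_rot: [-3.142, 0.001, 0.279]
contact_force: [-0.4, -0.4, 0.0]
opening: 0.022
grip_force: 0.0
```

```bash
python3 - <<'E'
from h import *
b=np.load('b.npy');s=robot.observe();print(s['time'],toboard(b,s['tool_pos']),s['tool_pos'])
c=get_calibration('wrist');p,d=read_camera('wrist');np.savez('w0.npz',p=p,**{k:np.array(v) for k,v in c.items()})
q=p.copy()
q0=[0.51726,.00979,.46213]
def poly(P,col):cv2.polylines(q,[np.int32(proj(c,P)*8)],True,col,1,cv2.LINE_AA,3)
poly(pose(*b,np.array([(-75,135,8),(-75,-135,8),(75,-135,8),(75,135,8)])/1e3),(0,0,255))
poly(pose(*b,np.array([(58,130,17),(58,-116,17),(9,-116,17),(9,-80,17)])/1e3),(0,255,0))
poly(pose(*q0,np.array([(22,28,22),(22,-28,22),(-22,-28,22),(-22,28,22)])/1e3),(255,0,0))
cv2.imwrite('pics/w0.png',q)
E
```

```text
2.6 [-101.98905546   73.30795457] [ 0.44935322 -0.0080539   0.12645144]
```

View pics/w0.png

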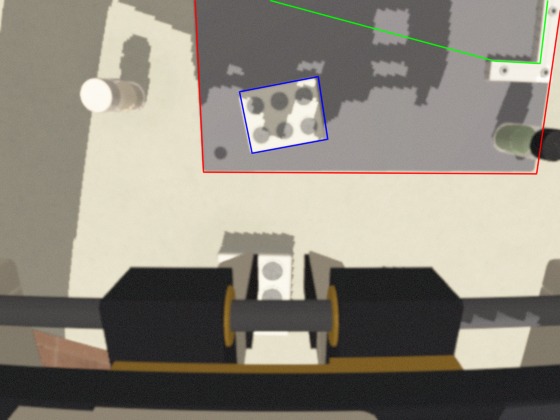

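Request:
{"name": "send_rows", "arguments": {"plan": [[[0.44,0.04,0],[0,0,0]],[[0.44,0,0.5],[0,0,0]],[[0,0,0.7],[0,0,0]],[[0,0,0.7],[0,0,0]],[[0,0,0.7],[0,0,0]],[[0,0,0.7],[0,0,0]],[[0,0,0.6],[0,0,0]],[[0,0,0.4],[0,0,0]],[[0,0,0.24],[0,0,0]],[[0,0,0],[0,0,0]]]}}

```text
time: 3.9
tool_pos: [0.4713, -0.0027, 0.0129]
tool_rot: [-3.141, 0.0, 0.279]
contact_force: [0.1, 0.5, 0.0]
opening: 0.0222
grip_force: 0.0
```

```bash
python3 - <<'E'
from h import *
b=np.load('b.npy');s=robot.observe();print(s['time'],toboard(b,s['tool_pos']),s['tool_pos'],s['contact_force'])
E
```

```text
3.9 [-79.40864558  72.45726065] [ 0.47129449 -0.00265214  0.01288423] [0.1360626  0.52060754 0.03360014]
```

Request:
{"name": "send_rows", "arguments": {"plan": [[[0.3,0,0],[0,0,0]],[[0.3,0,0],[0,0,0]],[[0.3,0,0],[0,0,0]],[[0.3,0,0],[0,0,0]],[[0.3,0,0],[0,0,0]],[[0.3,0,0],[0,0,0]],[[0.3,0,0],[0,0,0]],[[0.3,0,0],[0,0,0]],[[0.3,0,0],[0,0,0]],[[0.3,0,0],[0,0,0]]]}}

```text
time: 5.15
tool_pos: [0.5439, 0.0181, 0.0132]
tool_rot: [3.142, 0.0, 0.279]
contact_force: [-0.9, -0.3, 0.8]
opening: 0.0219
grip_force: 0.7
```

```bash
cat > ov.py <<'E'
import sys
from h import *
b=np.load('b.npy');s=robot.observe();print(s['time'],toboard(b,s['tool_pos']),s['tool_pos'],s['contact_force'])
c=get_calibration('wrist');p,d=read_camera('wrist');q=p.copy()
def poly(P,col,cl=True):cv2.polylines(q,[np.int32(np.round(proj(c,P)*8))],cl,col,1,cv2.LINE_AA,3)
poly(pose(*b,np.array([(58,130,17),(58,-116,17),(9,-116,17),(9,-80,17)])/1e3),(0,255,0),False)
cv2.imwrite(f'pics/{sys.argv[1]}.png',q);np.savez(sys.argv[1]+'.npz',p=p,**{k:np.array(v) for k,v in c.items()})
E
python3 ov.py w1
```

```text
5.15 [-3.89556158 72.44421955] [0.54389019 0.01813465 0.0131943 ] [-0.86194905 -0.3086489   0.75733467]
```

View pics/w1.png

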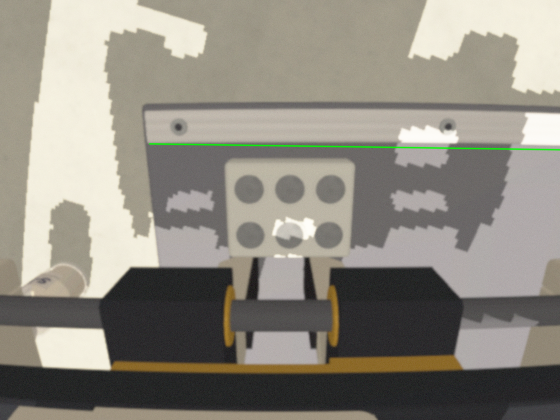

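The plate is square to the fingers, with a gap of about 8 mm to the rail (green line at row 146, plate edge at row 160).

Request:
{"name": "send_rows", "arguments": {"plan": [[[0.1,0,0],[0,0,0]],[[0.1,0,0],[0,0,0]],[[0.08,0,0],[0,0,0]],[[0.06,0,0],[0,0,0]],[[0.04,0,0],[0,0,0]],[[0,0,0],[0,0,0]],[[0,0,0],[0,0,0]],[[0,0,0],[0,0,0]],[[0,0,0],[0,0,0]],[[0,0,0],[0,0,0]]]}}

```text
time: 6.45
tool_pos: [0.5514, 0.0203, 0.0131]
tool_rot: [-3.141, 0.003, 0.279]
contact_force: [-4.7, -2.3, 2.4]
opening: 0.0223
grip_force: 2.6
```

```bash
python3 ov.py w2
```

```text
6.45 [ 3.89984552 72.44707642] [0.55138327 0.02028456 0.0131137 ] [-4.67941287 -2.32160403  2.38276684]
```

Request:
{"name": "send_rows", "arguments": {"plan": [[[0.04,0,0],[0,0,0]],[[0.04,0,0],[0,0,0]],[[0.04,0,0],[0,0,0]],[[0,0,0],[0,0,0]],[[0,0,0],[0,0,0]],[[0,0,0],[0,0,0]],[[0,0,0],[0,0,0]],[[0,0,0],[0,0,0]],[[0,0,0],[0,0,0]],[[0,0,0],[0,0,0]]]}}

```text
time: 7.75
tool_pos: [0.5515, 0.0203, 0.0131]
tool_rot: [-3.141, 0.008, 0.28]
contact_force: [-13.8, -7.6, 11.1]
opening: 0.0218
grip_force: 7.7
```

```bash
python3 ov.py w3
```

```text
7.75 [ 4.03795536 72.46517234] [0.55151106 0.02034    0.01309055] [-13.77856123  -7.57178834  11.07313865]
```

View pics/w3.png

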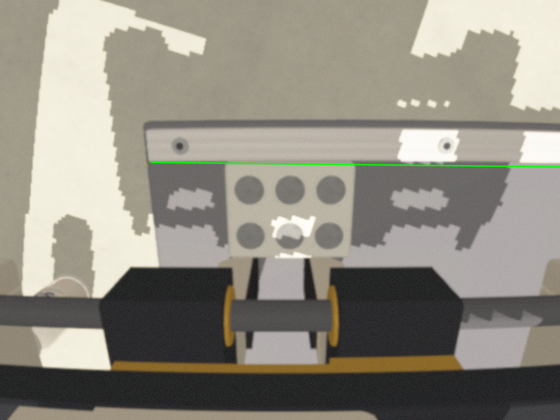

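The plate lies flush on the rail. Next I back off, lift, close the fingers and go round to its +y end.

Request:
{"name": "send_rows", "arguments": {"plan": [[[-0.2,0,0],[0,0,0]],[[-0.3,0,0],[0,0,0]],[[-0.3,0,0],[0,0,0]],[[0,0,-0.5],[0,0,0]],[[0,0,-0.7],[0,0,0]],[[0,0,-0.4],[0,0,0]],[[0,-0.5,0],[0,0,0]],[[0,-0.7,0],[0,0,0]],[[0,-0.7,0],[0,0,0]],[[0,-0.5,0],[0,0,0]]]}}

```text
time: 9.05
tool_pos: [0.5188, 0.0752, 0.0528]
tool_rot: [-3.141, 0.001, 0.28]
contact_force: [0.6, -0.1, -0.4]
opening: 0.0219
grip_force: 0.0
```

Request:
{"name": "send_rows", "arguments": {"plan": [[[0.5,0,0],[0,0,0]],[[0.7,0,0],[0,0,0]],[[0.6,0,0],[0,0,0]],[[0,0,0],[0,0,0]],[[0,0,0],[0,0,0]],[[0,0,0],[0,0,0]],[[0,0,0],[0,0,0]],[[0,0,0],[0,0,0]],[[0,0,0],[0,0,0]],[[0,0,0],[0,0,0]]], "gripper": -1}}

```text
time: 10.3
tool_pos: [0.563, 0.086, 0.0532]
tool_rot: [3.141, -0.0, 0.279]
contact_force: [-0.4, 0.2, 0.0]
opening: 0.0007
grip_force: 0.0
```

```bash
python3 ov.py w4;python3 -c "
from cell import robot;s=robot.observe();print(s['opening'],s['tool_rot'])"
```

```text
10.3 [ 33.12833916 132.441219  ] [0.56295637 0.08600873 0.05324912] [-0.41128631  0.21019916  0.03128541]
0.0004592053185442188 [3.14151799e+00 3.00826396e-05 2.79072749e-01]
```

View pics/w4.png

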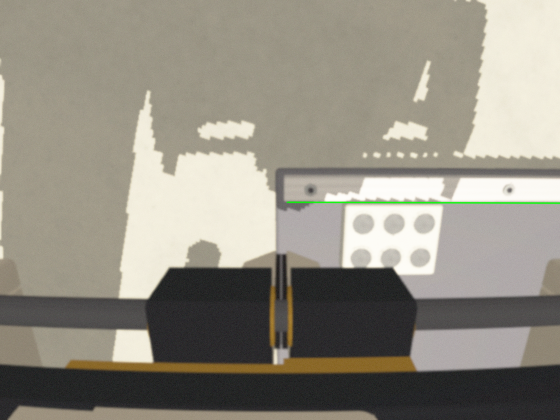

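Request:
{"name": "send_rows", "arguments": {"plan": [[[0.12,0,0.5],[0,0,0]],[[0,0,0.6],[0,0,0]],[[0,0,0.5],[0,0,0]],[[0,0,0],[0,0,0]],[[0,0.2,0],[0,0,0]],[[0,0.2,0],[0,0,0]],[[0,0.2,0],[0,0,0]],[[0,0.2,0],[0,0,0]],[[0,0.2,0],[0,0,0]],[[0,0.2,0],[0,0,0]]]}}

```text
time: 11.6
tool_pos: [0.5742, 0.0578, 0.0133]
tool_rot: [-3.141, -0.0, 0.279]
contact_force: [-0.3, 2.1, 1.6]
opening: 0.0007
grip_force: 0.8
```

```bash
python3 ov.py w5; python3 - <<'E'
from h import *
b=np.load('b.npy');z=np.load('w4.npz');print(toboard(b,plane(z,[(345,240)],.02)[0]),toboard(b,plane(z,[(440,205)],.022)[0]))
E
```

```text
11.6 [ 36.14182558 102.21844853] [0.57417785 0.05778506 0.01329521] [-0.27110895  2.0747949   1.62829431]
[36.12276667 96.28797278] [57.60490643 44.26954   ]
```

View pics/w5.png

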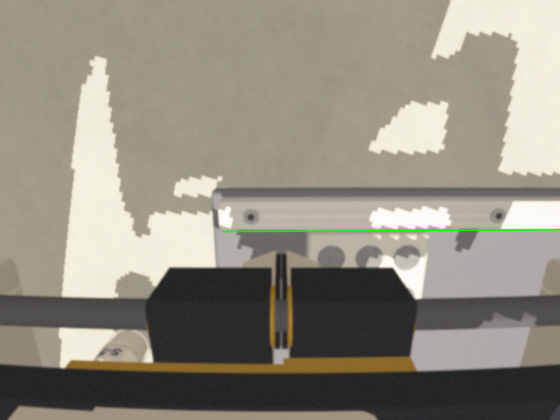

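Request:
{"name": "send_rows", "arguments": {"plan": [[[0.012,0.28,0],[0,0,0]],[[0.012,0.28,0],[0,0,0]],[[0.012,0.28,0],[0,0,0]],[[0.012,0.28,0],[0,0,0]],[[0.012,0.28,0],[0,0,0]],[[0.012,0.28,0],[0,0,0]],[[0.012,0.28,0],[0,0,0]],[[0.012,0.28,0],[0,0,0]],[[0.012,0.28,0],[0,0,0]],[[0.012,0.28,0],[0,0,0]]]}}

```text
time: 12.9
tool_pos: [0.5935, -0.0073, 0.013]
tool_rot: [-3.138, 0.006, 0.279]
contact_force: [-10.8, 8.0, 9.1]
opening: 0.0003
grip_force: 7.3
```

```bash
python3 ov.py w6
```

```text
12.9 [36.75127755 34.34846919] [ 0.59345784 -0.00729172  0.01296792] [-10.81047221   8.03625958   9.12569303]
```

View pics/w6.png

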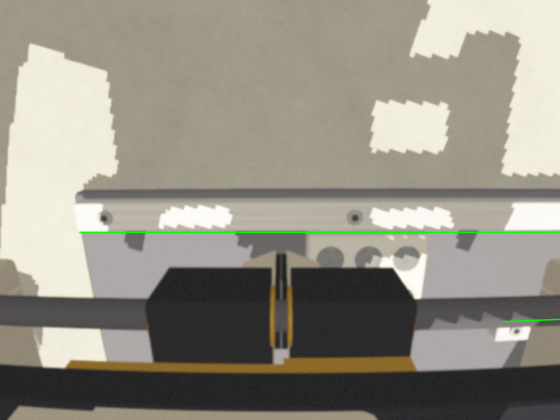

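The plate is flush and moving along with the fingers. The sideways force is ample, so I ease it slightly.

Request:
{"name": "send_rows", "arguments": {"plan": [[[-0.02,0.28,0],[0,0,0]],[[-0.02,0.28,0],[0,0,0]],[[-0.01,0.28,0],[0,0,0]],[[0,0.28,0],[0,0,0]],[[0,0.28,0],[0,0,0]],[[0,0.28,0],[0,0,0]],[[0,0.28,0],[0,0,0]],[[0,0.28,0],[0,0,0]],[[0,0.28,0],[0,0,0]],[[0,0.28,0],[0,0,0]]]}}

```text
time: 14.2
tool_pos: [0.6133, -0.0759, 0.0131]
tool_rot: [-3.14, 0.002, 0.279]
contact_force: [-3.9, 4.6, 5.0]
opening: 0.0005
grip_force: 3.6
```

```bash
python3 ov.py w7; python3 - <<'E'
from h import *
b=np.load('b.npy');z=np.load('w6.npz');print(toboard(b,plane(z,[(426,270)],.02)[0]))
E
```

```text
14.2 [ 36.91726312 -37.11116686] [ 0.61330025 -0.07594145  0.01309621] [-3.9057885   4.61388609  4.99348025]
[ 40.4374675  -33.13360801]
```

View pics/w7.png

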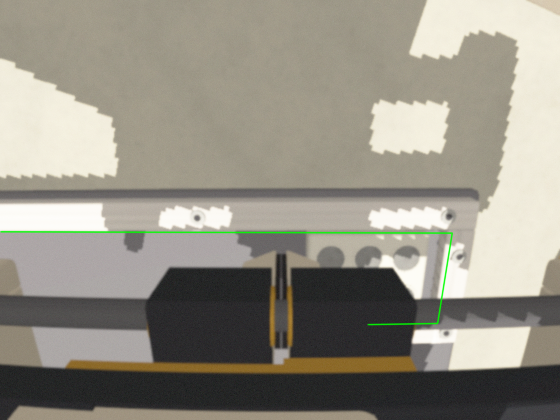

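The gap to the stop is about 11 mm and the plate is flush on the rail. I approach slowly.

Request:
{"name": "send_rows", "arguments": {"plan": [[[0,0.12,0],[0,0,0]],[[0,0.12,0],[0,0,0]],[[0,0.1,0],[0,0,0]],[[0,0.08,0],[0,0,0]],[[0,0.06,0],[0,0,0]],[[0,0.04,0],[0,0,0]],[[0,0,0],[0,0,0]],[[0,0,0],[0,0,0]],[[0,0,0],[0,0,0]],[[0,0,0],[0,0,0]]]}}

```text
time: 15.5
tool_pos: [0.6161, -0.0858, 0.0131]
tool_rot: [-3.136, 0.003, 0.279]
contact_force: [-6.5, 12.0, 7.6]
opening: 0.0002
grip_force: 7.8
```

```bash
python3 ov.py w8
```

```text
15.5 [ 36.86650634 -47.34197583] [ 0.61606943 -0.0857905   0.01306523] [-6.49303873 12.00678104  7.61335689]
```

Request:
{"name": "send_rows", "arguments": {"plan": [[[0,0.04,0],[0,0,0]],[[0,0.04,0],[0,0,0]],[[0,0.04,0],[0,0,0]],[[0,0,0],[0,0,0]],[[0,0,0],[0,0,0]],[[0,0,0],[0,0,0]],[[0,0,0],[0,0,0]],[[0,0,0],[0,0,0]],[[0,0,0],[0,0,0]],[[0,0,0],[0,0,0]]]}}

```text
time: 16.8
tool_pos: [0.616, -0.086, 0.013]
tool_rot: [-3.132, 0.004, 0.28]
contact_force: [-8.6, 22.9, 11.1]
opening: 0.0005
grip_force: 12.3
```

```bash
python3 ov.py w9
```

```text
16.8 [ 36.7839945  -47.55548155] [ 0.61604892 -0.08601847  0.01298606] [-8.62308153 22.9248557  11.13095137]
```

Request:
{"name": "send_rows", "arguments": {"plan": [[[0,-0.1,0],[0,0,0]],[[0,-0.1,0],[0,0,0]],[[0,-0.2,0],[0,0,0]],[[0,-0.4,0],[0,0,0]],[[0,-0.4,0],[0,0,0]],[[0,0,-0.6],[0,0,0]],[[0,0,-0.9],[0,0,0]],[[-0.5,0,-0.9],[0,0,0]],[[-0.7,0,-0.9],[0,0,0]],[[-0.7,0,-0.7],[0,0,0]]]}}

```text
time: 18.1
tool_pos: [0.565, -0.0762, 0.1154]
tool_rot: [3.14, -0.002, 0.279]
contact_force: [0.2, -0.5, -0.6]
opening: 0.0008
grip_force: 0.0
```

```bash
python3 ov.py w10; python3 - <<'E'
from h import *
# plate top corners via bright/white depth: use wrist depth height map -> points between 20 and 24 mm near the pocket
b=np.load('b.npy')
for n in('wrist','top'):
    c=get_calibration(n);p,d=read_camera(n);np.savez(n+'F.npz',p=p,d=d)
    v,u=np.nonzero(d>0);k=np.array(c['intrinsics'])
    m=cv2.undistortPoints(np.c_[u,v].astype(float).reshape(-1,1,2),k,np.array(c['dist_coeffs'])).reshape(-1,2)
    X=np.c_[m,np.ones(len(m))]*d[v,u][:,None]
    X=(X-np.array(c['tvec']).ravel())@cv2.Rodrigues(np.array(c['rvec'],float))[0]
    B=np.array([(X[:,0]-b[0])*np.cos(b[2])+(X[:,1]-b[1])*np.sin(b[2]),-(X[:,0]-b[0])*np.sin(b[2])+(X[:,1]-b[1])*np.cos(b[2])]).T*1e3
    s=(X[:,2]>.0192)&(X[:,2]<.025)&(abs(B[:,0]-36)<40)&(abs(B[:,1]+88)<45)
    P=B[s];print(n,len(P),cv2.minAreaRect(P.astype(np.float32)) if len(P)>5 else '', np.percentile(P,[0.5,99.5],axis=0).round(1).tolist() if len(P) else '')
E
```

```text
18.1 [ -9.59472104 -24.066005  ] [ 0.56499427 -0.07621217  0.11538745] [ 0.18699935 -0.51072319 -0.61668472]
wrist 4607 ((36.87123107910156, -86.33026885986328), (43.66789627075195, 56.46173095703125), 0.5839678049087524) [[15.2, -113.8], [58.5, -58.7]]
top 43 ((24.546207427978516, -107.52033996582031), (15.715624809265137, 36.13859558105469), 52.0900993347168) [[7.5, -124.1], [37.3, -96.0]]
```

```bash
python3 - <<'E'
from h import *
b=np.load('b.npy');c=get_calibration('wrist');z=np.load('wristF.npz');d=z['d']
v,u=np.nonzero(d>0)
m=cv2.undistortPoints(np.c_[u,v].astype(float).reshape(-1,1,2),np.array(c['intrinsics']),np.array(c['dist_coeffs'])).reshape(-1,2)
X=(np.c_[m,np.ones(len(m))]*d[v,u][:,None]-np.array(c['tvec']).ravel())@cv2.Rodrigues(np.array(c['rvec'],float))[0]
cs,sn=np.cos(b[2]),np.sin(b[2]);x=((X[:,0]-b[0])*cs+(X[:,1]-b[1])*sn)*1e3;y=(-(X[:,0]-b[0])*sn+(X[:,1]-b[1])*cs)*1e3;h=X[:,2]*1e3
bar=(h>13.5)&(h<18.8);pl=(h>19.5)&(h<25)
print('bar h',np.median(h[bar&(x>62)&(x<70)]),'plate h',np.median(h[pl&(abs(x-36)<15)&(abs(y+88)<20)]))
r=bar&(x>50)&(x<80)&(y>-50)&(y<60)
for lo in range(-50,60,20):
    q=r&(y>=lo)&(y<lo+20);print('rail inner',lo,x[q].min().round(1) if q.any() else '')
for lo in range(-112,-60,10):
    q=pl&(y>=lo)&(y<lo+10)&(abs(x-36)<40);print('plate far x',lo,np.percentile(x[q],[1,99]).round(1))
for lo in range(-4,60,8):
    q=bar&(x>=lo)&(x<lo+8)&(y<-100)&(y>-140);k=pl&(x>=lo)&(x<lo+8)&(abs(y+88)<45)
    print(lo,'stop inner y',y[q].max().round(1) if q.any() else '','plate y',np.percentile(y[k],[1,99]).round(1) if k.any() else '')
E
```

```text
bar h 14.009803110127583 plate h 19.79312304824101
rail inner -50 60.4
rail inner -30 59.7
rail inner -10 59.7
rail inner 10 59.8
rail inner 30 60.0
rail inner 50 60.2
plate far x -112 [18.8 57.7]
plate far x -102 [20.  58.1]
plate far x -92 [19.9 56.2]
plate far x -82 [18.7 56.7]
plate far x -72 [18.6 58. ]
plate far x -62 [21.9 57.8]
-4 stop inner y -100.2 plate y 
4 stop inner y -100.0 plate y 
12 stop inner y -100.6 plate y [-105.3  -67.1]
20 stop inner y -100.0 plate y [-112.1  -61.2]
28 stop inner y -100.3 plate y [-111.7  -60.7]
36 stop inner y -100.2 plate y [-110.5  -59.8]
44 stop inner y -100.2 plate y [-110.1  -60.9]
52 stop inner y -100.2 plate y [-110.7  -60.1]
```

```bash
python3 - <<'E'
from h import *
b=np.load('b.npy');c=get_calibration('wrist');g=cv2.cvtColor(np.load('wristF.npz')['p'],cv2.COLOR_BGR2GRAY).astype(np.float32)
def prof(P):
    uv=proj(c,pose(*b,np.array(P,float)/1e3)).astype(np.float32);return cv2.remap(g,uv[None,:,0],uv[None,:,1],1)[0].astype(int)
ys=np.arange(-104,-136,-1.)
print('y',ys.astype(int).tolist())
for x in(2,20,28,36,44,52):print(x,prof([(x,y,17) for y in ys]).tolist())
xs=np.arange(50,76,1.);print('x',xs.astype(int).tolist())
for y in(-30,-45,-66,-80,-95,-108):print(y,prof([(x,y,17) for x in xs]).tolist())
# two-finger view of orientation: plate left/near sides on z=8 board contact
E
```

```text
y [-104, -105, -106, -107, -108, -109, -110, -111, -112, -113, -114, -115, -116, -117, -118, -119, -120, -121, -122, -123, -124, -125, -126, -127, -128, -129, -130, -131, -132, -133, -134, -135]
2 [246, 246, 245, 246, 246, 246, 246, 245, 246, 247, 253, 255, 255, 253, 247, 238, 234, 237, 242, 243, 244, 245, 236, 218, 219, 227, 228, 229, 229, 229, 228, 228]
20 [246, 246, 246, 247, 248, 249, 249, 248, 248, 245, 243, 245, 246, 245, 243, 244, 245, 246, 246, 246, 246, 244, 232, 215, 222, 229, 230, 230, 229, 229, 230, 229]
28 [181, 181, 184, 185, 185, 183, 196, 231, 245, 244, 240, 245, 246, 245, 243, 242, 244, 246, 246, 246, 246, 244, 230, 205, 219, 226, 228, 228, 227, 227, 227, 227]
36 [247, 247, 247, 248, 248, 248, 248, 249, 248, 245, 240, 244, 246, 245, 244, 242, 244, 246, 246, 246, 246, 244, 232, 211, 222, 228, 228, 228, 229, 228, 229, 229]
44 [186, 185, 188, 193, 209, 230, 244, 248, 249, 245, 242, 246, 246, 244, 238, 233, 234, 237, 241, 245, 246, 244, 231, 207, 219, 226, 226, 227, 228, 228, 228, 228]
52 [187, 186, 184, 181, 184, 204, 235, 245, 247, 245, 243, 247, 246, 245, 240, 237, 23
[... 287 characters left out ...]
66, 165, 168, 157, 124, 103]
-45 [157, 136, 111, 101, 99, 99, 98, 99, 102, 103, 124, 153, 163, 165, 164, 164, 163, 164, 163, 163, 163, 167, 166, 158, 127, 102]
-66 [185, 186, 188, 200, 227, 238, 216, 184, 171, 165, 154, 160, 165, 167, 165, 164, 165, 165, 165, 163, 164, 166, 166, 157, 128, 103]
-80 [237, 241, 244, 247, 248, 249, 249, 248, 245, 219, 171, 184, 232, 246, 247, 247, 247, 247, 245, 232, 203, 181, 169, 159, 135, 103]
-95 [247, 248, 249, 249, 249, 249, 249, 248, 245, 224, 182, 182, 229, 246, 247, 247, 247, 247, 244, 223, 182, 170, 171, 163, 135, 106]
-108 [184, 183, 184, 201, 233, 246, 247, 248, 245, 226, 182, 170, 212, 243, 247, 246, 245, 244, 241, 229, 196, 174, 173, 165, 141, 106]
```

```bash
python3 -c "
from cell import robot
print(robot.hand_in())"
```

```text
the job is handed in; nothing more can be done
None
```

The job is handed in at about 18 s: the spot plate was pushed flat against the rail, then slid along it into the pocket onto the end stop. Wrist-camera brightness profiles show no visible gap at rail or stop, and the path kept clear of the vials and tape roll, which I did not re-check afterwards.

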